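# Isolate, index and re-energise a battery charging carousel

### The job

Bring the tall battery pack to the charger: turn the loose-fitting handle on the sloping switch box until its dial has clicked three times, from charge to off (nose at the long rib, not on past it to discharge), then, with it off, turn the carousel a quarter turn anticlockwise seen from above until it clicks home with the tall pack in front of the contact block. Finally turn the switch back until its dial clicks home at charge. Only turn the carousel while the switch is off, and leave the loose things around it where they are.

Things in the scene. Friction and masses are not known exactly. Their poses are not given: they have to be found in the camera images.
- switchbox: Grey sheet-metal switch box fixed to the bench, 200 mm deep (x) by 160 wide (y), 50 mm high at its front edge and 165 at the back; origin at the centre of its underside. Its aluminium top face slopes 30 degrees, looking up and towards the box's own -x (the robot's side). The rotary switch stands at the middle of that face.
- dial (a joint): Switch dial: grey disc 80 mm across with a steel nose 56 mm from its axis, under the bar. Grows clockwise looking onto the face. Spring clicks every 0.35: 0 = charge (nose left of up-slope, seen from the robot), 0.35 and 0.7 = between, 1.05 = off (third click, nose straight up-slope at the long rib), 1.4 = discharge. Each click takes 0.5 N m; it snaps to the nearest.
- bar_grip (a point): On the turning axis inside the black bar that turns the dial: 16 mm below the bar's top, 45 mm above the face. x: along the bar; z: out of the face. Bar 100 by 20 mm, 36 mm high. Its coupling is worn: it swings freely about 0.2 rad either way relative to the dial before it drives it, and rests anywhere in that play, so its own angle does not tell the dial's. Dial top 27 mm below.
- station: Grey base of the carousel, fixed to the bench: round, 230 mm across, 20 mm high, with a contact block at its own +x side (26 by 80 mm, top 78 mm above the bench, its inner face 134 mm from the axis). Origin at the centre of its underside, on the turning axis, which is vertical.
- carousel (a joint): Carousel, growing anticlockwise seen from above. Spring clicks: 0 = as found, a low pack at the contacts; 1.571 = a quarter turn on, the tall pack at the contacts; 3.142 = a half turn, too far. Left in between, it rolls to a click; tipping points about 0.79 and 2.36. Turning it out of a click takes about 0.6 N m.
- post_grip (a point): Centre line of the black grip of the carousel's upright turning post, 110 mm above the bench. The grip is 24 mm across, from 88 to 126 mm above the bench. The post stands 95 mm from the axis, at 135 degrees in the station's frame as found. The aluminium disc is 250 mm across, its top 34 mm above the bench; all else on it is lower than 88 mm.
- tall_pack (a point): Top of the tall black battery pack held in its bay on the carousel (55 by 70 mm, top 83 mm above the bench); the two low packs are 65 mm high and the fourth bay is empty. It turns with the carousel, 84.5 mm from its axis.
- contacts (a point): Middle of the contact block's inner face, where the pack at the station's +x side meets its contacts, 52 mm above the bench.
- tape: Bystander: grey roll of tape lying flat, 70 mm across, 40 mm high; origin at the centre of its underside.
- screwdriver: Bystander: black-handled screwdriver, 200 mm long, lying along its x axis; origin under its middle.
- carton: Bystander: closed cardboard carton, 80 by 120 by 70 mm high; origin at the centre of its underside.
- drill: Bystander: red cordless drill standing on its battery foot (70 by 110 mm), 175 mm high; origin at the centre of its underside.

How it is judged:
On the way, in this order (a step that is already met when the one before it is completed fails the run):
1. the dial is at off (1.05 rad, within 0.12) while the carousel is still in its starting click (below 0.2 rad) (value of joint dial between 0.93 and 1.17 rad and value of joint carousel below 0.2 rad), for 0.2 s.
2. with the dial still at off (1.05 rad, within 0.12), the carousel is home in its next click (1.57 rad, within 0.08) (value of joint carousel between 1.49 and 1.65 rad and value of joint dial between 0.93 and 1.17 rad), for 0.2 s.
At the end, for the whole second after the job is handed in: The dial is back at charge (within 0.12 rad of 0) and the carousel is home one quarter turn on (1.57 rad within 0.08, tall pack at the contact block), both at rest, and each loose bystander is within 40 mm of where it began (value of joint carousel between 1.49 and 1.65 rad and value of joint dial between -0.12 and 0.12 rad and velocity of joint dial between -0.1 and 0.1 rad/s and velocity of joint carousel between -0.1 and 0.1 rad/s and distance of each of tape, screwdriver, carton, drill from where it was at the start of the episode below 0.04 m); the robot touches nothing.
It fails at once if the carousel is turned between its clicks (0.25 to 1.3 rad) while the dial is not at off (over 0.25 rad away from 1.05) (value of joint carousel between 0.25 and 1.3 rad and (value of joint dial below 0.8 rad or value of joint dial above 1.3 rad)).
It fails at once if the dial is turned past off, over the tipping point to discharge (beyond 1.3 rad) (value of joint dial above 1.3 rad).
It fails at once if a loose bystander is moved by more than 40 mm (distance of any of tape, screwdriver, carton, drill from where it was at the start of the episode above 0.04 m).
It also fails if it takes over 67 s, if anything falls off the work surface, if the arm or the gripper's body presses on something with over 40 N, if the wrist force passes 120 N, or if a joint passes its speed limit or range.

### The arm

A 7-joint arm with a two-finger parallel gripper is mounted at the origin on the work surface. World frame = base frame: x ahead of the robot, y to its left, z up, the work surface at z = 0. Lengths are in m, angles in rad, forces in N, time in s.
With the tool pointing down it reaches from about 0.425 to 0.95 m from the base axis. Payload 4.7 kg.
Tool frame: the origin (TCP) lies at the very end of the fingers, on their centre line; the grasp point (between the pads) lies 19 mm behind it; z points along the fingers, y is the line along which they close (so a half turn about z gives the same grasp; the last joint's range is limited). The gripper opens to 85 mm and grips with 20 to 120 N. Pads are 22 mm wide; open, the fingers measure 114 mm over their backs; the gripper's body (76 mm by 85 mm) begins 54 mm behind the grasp point. The pads swing forward as they close: fully open they stand 13 mm farther back than shut.
Start: joints at [-1.317, 0.469, -0.049, 1.532, 0.024, 1.141, -0.082], TCP at [0.188, 0.648, 0.231] pointing down, gripper open.
Joint ranges: [-2.59, 2.59], [-0.33, 1.99], [-1.39, 1.29], [0.1, 2.45], [-1.04, 4.18], [0.21, 1.99], [-2.66, 2.66]. Speed limits (rad/s): [2.57, 2.57, 3.14, 3.14, 3.14, 3.14, 3.14].

### API

Orientations are given as a rotation vector (axis times angle).
In Python, from plant import r, grab_frame, camera_info gives the robot as it stands. The module is installed in compiled form; this text tells all that it offers.
- The arm moves only by the tool apply_moves, never from a script. Its argument "commands" is a list that holds one entry, the list of rows, each a list of 7 numbers: the shift along the tool's x, y, z scaled (see below), then the turn, a rotation vector about the tool's x, y, z scaled (see below), then the opening, from -1 (shut) to 1 (fully open). A call has 1 to 5 rows; each row is the pose to reach, as a shift and turn from the pose commanded when the call began, along the tool's axes at that moment; what a row does not reach only later rows make up. The controller multiplies each number of a shift by 0.2 m and each number of a turn by 60 degrees. A row lasts 1/10 s, in which the tool goes at most 50 mm and 8.59 degrees, less where a joint would pass 70% of its speed; a pose out of reach is approached as far as the arm can. A call with a number of a shift or a turn outside -1 to 1 is refused whole. A call with a gripper value outside its range is refused whole. The fingers move at their own pace and stop on an object; the grip force is fixed at half the most. Time passes only in rows, so rows that repeat a pose let the fingers close. It gives the time, the measured TCP pose, the force, the opening and the grip force at its end, in the units of the state.
- r.get_state(): the state, without advancing time (a new reading comes with each control period).
- grab_frame(name): name is "side" or "top"; returns (picture, depth): 480x640x3 uint8, blue, green, red; 480x640 float32, m along the optical axis (not along the pixel's ray), 0 where there is no reading.
- camera_info(name): a dict with "camera_matrix" (3x3 intrinsics, pixels), "T" (4x4, takes a point from camera to world coordinates). Camera axes: x right, y up, looking along -z (the intrinsics and any distortion apply to the point x, -y, -z); pixel columns grow to the right and rows downward; lengths in m; the calibration is good to about 2 mm. A picture is of the moment at which its call begins. camera_info takes no time and is no camera call.
- r.close_job(): hands the job in; it is judged then, once.
The state is a dict: "t": time; "q": joint angles; "joint_vel": joint speeds; "joint_torque": joint torques, N m; "position": TCP position; "orientation": TCP orientation; "ft_force": force on the tool from outside, world axes, zero at the start; "ft_torque": the same for the moment, N m; "finger_gap": opening from 0.0 (shut) to 1.0 (fully open); "finger_force": force on a finger pad.
Only numpy, scipy, OpenCV 4.12 (cv2) and the standard library are available. Lean on these libraries where they do the work, as an engineer would, in place of code of your own. Each camera call takes 0.05 s, during which the arm holds its last target. There are 200 camera calls.

## Working session

There is one attempt and no reset: what is moved stays moved. The work goes in short steps, Python scripts to look and compute and a tool call to move; the robot and the scene stay as the last step left them, time stands still between calls to the robot, and variables do not carry over. Pictures are saved under pics/ and viewed, at most 10 in all, crops included, and the job is handed in when it is done.

Besides the shell and the picture viewer there is one more tool, called after "Emit:" by a JSON object that holds its "api" and its "payload". apply_moves: Moves the arm, as the interface text tells. Shifts and turns lie within -1 to 1; 1 stands for 0.2 m of shift or 60 degrees of turn. Its arguments: {"type":"object","properties":{"commands":{"type":"array"}},"required":["commands"]}

```bash
mkdir -p pics; ls
python3 - <<'E'
from plant import r, grab_frame, camera_info
import cv2, numpy as np
s=r.get_state(); print({k:np.round(v,3) for k,v in s.items()})
for n in("side","top"):
    p,d=grab_frame(n); cv2.imwrite(f"pics/{n}0.png",p); np.save(f"pics/{n}0.npy",d)
    c=camera_info(n); print(n,{k:(np.round(v,4).tolist() if not isinstance(v,str) else v) for k,v in c.items()})
E
```

```text
pics
{'t': np.float64(0.0), 'q': array([-1.317,  0.469, -0.049,  1.534,  0.024,  1.141, -0.082]), 'joint_vel': array([ 0.   , -0.001,  0.002, -0.   , -0.   ,  0.002,  0.   ]), 'joint_torque': array([-0.0000e+00, -5.1030e+01, -4.6000e-02, -2.3772e+01,  1.1000e-02,
        7.0000e-03,  0.0000e+00]), 'position': array([0.188, 0.648, 0.23 ]), 'orientation': array([-4.43e-01, -3.11e+00,  3.00e-03]), 'ft_force': array([-0.487, -0.407, -0.217]), 'ft_torque': array([-0.006, -0.034,  0.019]), 'finger_force': np.float64(0.0), 'finger_gap': np.float64(1.0)}
side {'camera_matrix': [[608.9913, 0.0, 305.0729], [0.0, 608.9913, 243.0665], [0.0, 0.0, 1.0]], 'T': [[0.9905, 0.0766, -0.114, 0.4074], [-0.1372, 0.588, -0.7972, -1.27], [0.0059, 0.8053, 0.5929, 1.0326], [0.0, 0.0, 0.0, 1.0]]}
top {'camera_matrix': [[576.9491, 0.0, 311.9387], [0.0, 576.9491, 229.9729], [0.0, 0.0, 1.0]], 'T': [[-0.0039, 0.9972, -0.0745, 0.4606], [-0.9999, -0.0046, -0.0098, -0.0095], [-0.0102, 0.0745, 0.9972, 1.6881], [0.0, 0.0, 0.0, 1.0]]}
```

View pics/side0.png

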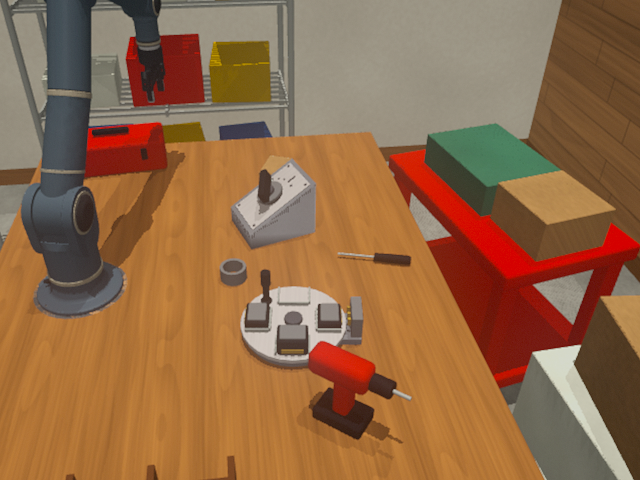

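View pics/top0.png

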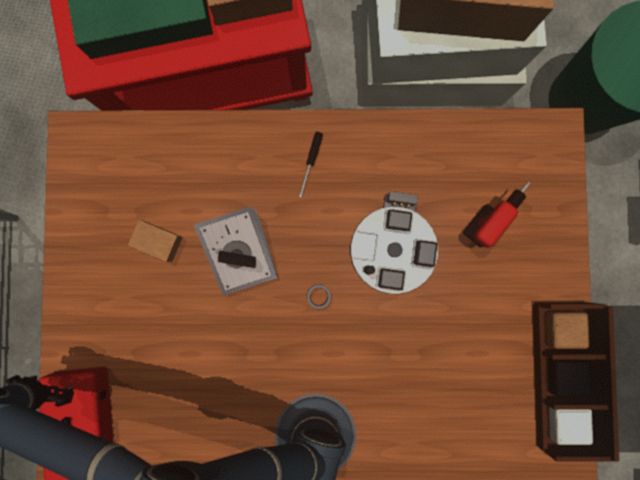

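The side picture shows the box at (275,205) with the bar on its face, the tape at (233,270), the carousel at (293,322) with the drill beside it. In the top picture (up = +x, left = +y) the box is around (236,252), the bar about (237,259), the carousel centre about (395,249), the post around (369,270) and the contact block at (402,200). I'll enlarge both.

Run:
```python
import cv2, numpy as np
p=cv2.imread("pics/top0.png")
a=cv2.resize(p[200:305,185:285],None,fx=5,fy=5,interpolation=cv2.INTER_CUBIC)
cv2.imwrite("pics/boxcrop.png",a)
b=cv2.resize(p[185:300,345:445],None,fx=5,fy=5,interpolation=cv2.INTER_CUBIC)
cv2.imwrite("pics/carcrop.png",b)
```

```text
(no output)
```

View pics/boxcrop.png

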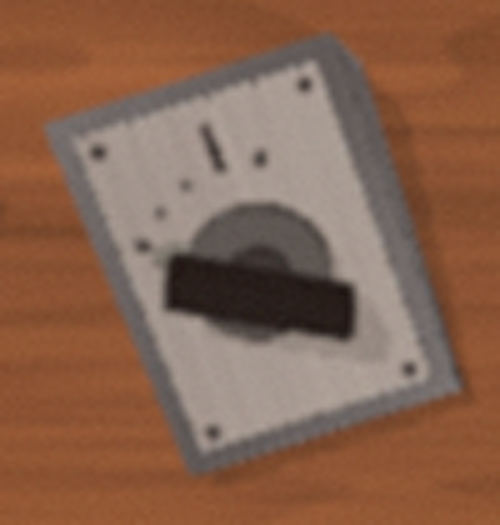

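View pics/carcrop.png

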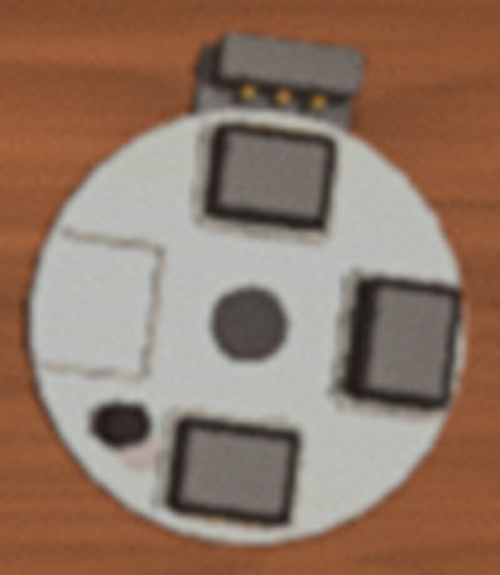

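The box crop shows the face screws at (98,152), (304,84), (408,369) and (212,432), the long rib at (213,148), the nose showing faintly at (160,255) next to the charge dot, and the bar's lower top edge running from (168,308) to (352,338). The carousel crop shows the hub at (250,323), the post top at (121,424) and the contact block's top corners at about (225,35), (362,48), (358,98) and (217,88).

```bash
cat > h.py <<'E'
import numpy as np, cv2
from scipy.optimize import least_squares
from scipy.spatial.transform import Rotation as R
from plant import r, grab_frame, camera_info
def proj(n,P):
    c=camera_info(n);K=np.array(c["camera_matrix"]);T=np.array(c["T"])
    p=(np.atleast_2d(P)-T[:3,3])@T[:3,:3]
    return np.c_[K[0,2]+K[0,0]*p[:,0]/-p[:,2], K[1,2]+K[1,1]*p[:,1]/p[:,2]]
def ray(n,uv,z):
    c=camera_info(n);K=np.array(c["camera_matrix"]);T=np.array(c["T"])
    d=T[:3,:3]@[(uv[0]-K[0,2])/K[0,0],-(uv[1]-K[1,2])/K[1,1],-1]
    return T[:3,3]+d*(z-T[2,3])/d[2]
def cloud(n,D):
    c=camera_info(n);K=np.array(c["camera_matrix"]);T=np.array(c["T"])
    v,u=np.mgrid[:480,:640]
    p=np.stack([(u-K[0,2])/K[0,0]*D,-(v-K[1,2])/K[1,1]*D,-D],-1)
    return p@T[:3,:3].T+T[:3,3]
def boxR(yaw): # columns: up-slope, left, normal
    return R.from_euler("z",yaw).as_matrix()@R.from_euler("y",-30,degrees=True).as_matrix()
def cr(p,o,s=5): return (np.array(p,float)+.5)/s-.5+np.array(o)
def face_coords(P,x,y,yaw): return (P-[x,y,.1075])@boxR(yaw)
E
python3 - <<'E'
from h import *
S=cr([(98,152),(304,84),(408,369),(212,432)],(185,200))
sg=np.array([(1,1),(1,-1),(-1,-1),(-1,1)])
def f(v):
    x,y,w,a,b=v
    return (proj("top",[x,y,.1075]+np.c_[sg*[a,b],np.zeros(4)]@boxR(w).T)-S).ravel()
s=least_squares(f,[.42,.18,.3,.09,.06]); print("box",s.x.round(4),np.abs(s.fun).max())
x,y,w=s.x[:3]
for n in("top","side"):
    D=np.load(f"pics/{n}0.npy"); P=cloud(n,D); F=face_coords(P,x,y,w)
    m=(D>0)&(np.abs(F[...,0])<.1)&(np.abs(F[...,1])<.075)
    print(n,"face z",np.median(F[m&(np.abs(F[...,2])<.015)&(np.hypot(F[...,0],F[...,1])>.06)],0).round(4))
    k=m&(F[...,2]>.054)&(F[...,2]<.07); q=F[k]; print(len(q),q[:,2].mean())
    rc=cv2.minAreaRect((q[:,:2]*1000).astype(np.float32)); d=np.linalg.svd(q[:,:2]-q[:,:2].mean(0))[2][0]; d*=np.sign(d[1])
    print(rc,"bar left of upslope deg",np.degrees(np.arctan2(d[1],d[0])))
R_=boxR(w);nose=(ray("top",cr((160,255),(185,200)),.13));print("nose",face_coords(nose,x,y,w))
e=[ray("top",cr(p,(185,200)),.155) for p in [(168,308),(352,338)]]
print("edge",[face_coords(q,x,y,w).round(3) for q in e])
# carousel
o=(345,185)
h=ray("top",cr((250,323),o),.036); print("hub",h)
D=np.load("pics/top0.npy");P=cloud("top",D)
m=(abs(P[...,2]-.034)<.004)&(np.hypot(P[...,0]-h[0],P[...,1]-h[1])<.14)&(D>0)
print("disc",cv2.minEnclosingCircle((P[m][:,:2]*1000).astype(np.float32)),np.median(P[m],0))
p=ray("top",cr((121,424),o),.126); d=p-h; print("post",p,np.hypot(*d[:2]),np.degrees(np.arctan2(d[1],d[0])))
bb=[ray("top",cr(q,o),.078) for q in [(225,35),(362,48),(358,98),(217,88)]]; print(np.round(bb,3)); c=np.mean(bb,0)-h; print("block",np.hypot(*c[:2]),np.degrees(np.arctan2(c[1],c[0])))
q=P[(P[...,2]>.10)&(P[...,2]<.14)&(np.hypot(P[...,0]-p[0],P[...,1]-p[1])<.03)]; print("postcloud",np.mean(q,0) if len(q) else 0,len(q))
E
```

```text
box [0.5186 0.2147 0.3071 0.0918 0.0579] 0.21019650419171398
top face z [ 0.0186 -0.0008 -0.0003]
255 0.05890987755947049
((3.739588737487793, -0.11388397216796875), (99.36851501464844, 25.34109115600586), 59.07667541503906) bar left of upslope deg 59.35098010044083
side face z [-0.0098 -0.0176 -0.0006]
161 0.05817983642845814
((3.4574060440063477, -4.501728057861328), (109.97942352294922, 24.14151382446289), 60.21028518676758) bar left of upslope deg 59.382817383888714
nose [0.02715202 0.0459606  0.01030454]
edge [array([0.013, 0.046, 0.047]), array([-0.026, -0.042,  0.07 ])]
hub [ 0.52780817 -0.22942521  0.036     ]
disc ((535.9080200195312, -227.13217163085938), 131.5238494873047) [ 0.53452639 -0.20683498  0.03363376]
post [ 0.46991842 -0.14712458  0.126     ] 0.10062114966819467 125.1223155936617
[[ 0.688 -0.212  0.078]
 [ 0.68  -0.289  0.078]
 [ 0.652 -0.286  0.078]
 [ 0.658 -0.207  0.078]]
block 0.1430435169866727 -7.703402033591098
postcloud [ 0.47115777 -0.15050212  0.12363653] 68
```

```bash
cat >> h.py <<'E'
BX=(.5186,.2147,.3071)
def bar_pose(ang,up):  # ang: bar angle clockwise from charge (rad); up: TCP above face
    B=boxR(BX[2]); a=np.radians(60.16)-ang
    x=B@[np.cos(a),np.sin(a),0]; z=-B[:,2]
    return np.array([BX[0],BX[1],.1075])+B[:,2]*up, np.c_[x,np.cross(z,x),z]
def delta(p,Rt,base=None):
    s=r.get_state(); p0,R0=(s["position"],R.from_rotvec(s["orientation"]).as_matrix()) if base is None else base
    return np.r_[R0.T@(p-p0)/.2, R.from_matrix(R0.T@Rt).as_rotvec()/np.radians(60)].round(3)
def carpose(phi,z,rr=.095,yaw0=None): # phi: carousel angle
    A=np.array([.526,-.2265]); a=np.radians(126.3)+phi
    return np.array([*(A+rr*np.array([np.cos(a),np.sin(a)])),z])
def st():
    s=r.get_state(); print({k:np.round(s[k],3).tolist() for k in("t","q","position","orientation","ft_force","ft_torque","finger_gap")})
E
python3 -c "
from h import *
p,Q=bar_pose(.01,.126); print(p,delta(p,Q))"
```

```text
[0.4585475  0.19565538 0.2166192 ] [-1.929 -1.793  0.072 -0.537 -0.121  1.408]
```

Emit:
{"api": "apply_moves", "payload": {"commands": [[[-0.9,-0.85,-0.15,-0.25,-0.05,0.65,1],[-0.9,-0.85,-0.15,-0.25,-0.05,0.65,1],[-0.9,-0.85,-0.15,-0.25,-0.05,0.65,1],[-0.9,-0.85,-0.15,-0.25,-0.05,0.65,1],[-0.9,-0.85,-0.15,-0.25,-0.05,0.65,1]]]}}

```text
t: 0.6
position: [0.3144, 0.4322, 0.2611]
orientation: [1.417, 2.679, 0.378]
ft_force: [0.3, 0.1, -0.1]
finger_gap: 0.998
finger_force: 0.0
```

```bash
python3 -c "
from h import *
p,Q=bar_pose(.01,.126); print(delta(p,Q)); st()"
```

```text
[-1.39  -0.118  0.144 -0.29  -0.072  0.751]
{'t': 0.6, 'q': [-1.213, 0.086, 0.155, 2.01, 0.094, 0.799, -0.52], 'position': [0.314, 0.432, 0.261], 'orientation': [1.417, 2.679, 0.378], 'ft_force': [0.282, 0.101, -0.06], 'ft_torque': [-0.173, 0.166, 0.053], 'finger_gap': 0.998}
```

Emit:
{"api": "apply_moves", "payload": {"commands": [[[-1.0,-0.08,0.0,-0.21,-0.05,0.54,1],[-1.0,-0.08,0.0,-0.21,-0.05,0.54,1],[-1.0,-0.08,0.0,-0.21,-0.05,0.54,1],[-1.0,-0.08,0.0,-0.21,-0.05,0.54,1],[-1.0,-0.08,0.0,-0.21,-0.05,0.54,1]]]}}

```text
t: 1.1
position: [0.4158, 0.2554, 0.2481]
orientation: [2.054, 2.066, 0.63]
ft_force: [0.0, 1.2, -0.1]
finger_gap: 1.001
finger_force: 0.0
```

```bash
python3 -c "
from h import *
p,Q=bar_pose(.01,.126); print(delta(p,Q)); st()"
```

```text
[-0.331  0.142  0.173 -0.082 -0.017  0.206]
{'t': 1.1, 'q': [-1.043, -0.074, 0.311, 2.251, 0.302, 0.544, -0.948], 'position': [0.416, 0.255, 0.248], 'orientation': [2.054, 2.066, 0.63], 'ft_force': [0.039, 1.171, -0.066], 'ft_torque': [-0.231, 0.524, 0.02], 'finger_gap': 1.001}
```

Emit:
{"api": "apply_moves", "payload": {"commands": [[[-0.331,0.142,0.173,-0.082,-0.017,0.206,1],[-0.331,0.142,0.173,-0.082,-0.017,0.206,1],[-0.331,0.142,0.173,-0.082,-0.017,0.206,1],[-0.331,0.142,0.173,-0.082,-0.017,0.206,1]]]}}

```text
t: 1.5
position: [0.4585, 0.2032, 0.2182]
orientation: [2.231, 1.803, 0.722]
ft_force: [-0.0, 1.0, 0.7]
finger_gap: 1.004
finger_force: 0.0
```

```bash
python3 -c "
from h import *
p,Q=bar_pose(.01,.126); print(delta(p,Q)); p,Q=bar_pose(.01,.026); print(delta(p,Q)); st()
p,d=grab_frame('side'); cv2.imwrite('pics/side1.png',cv2.resize(p[80:280,180:380],None,fx=3,fy=3))"
```

```text
[-0.038  0.006  0.001 -0.001 -0.006  0.01 ]
[-0.041  0.007  0.501 -0.001 -0.006  0.01 ]
{'t': 1.5, 'q': [-0.948, -0.025, 0.366, 2.318, 0.4, 0.363, -1.132], 'position': [0.459, 0.203, 0.218], 'orientation': [2.231, 1.803, 0.722], 'ft_force': [-0.013, 1.048, 0.702], 'ft_torque': [-0.154, 0.495, 0.023], 'finger_gap': 1.004}
```

View pics/side1.png

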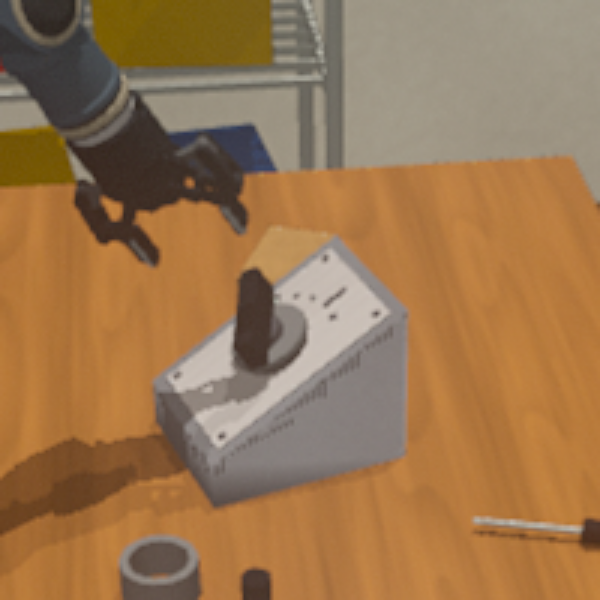

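The open fingers, at (120,245) and (235,215), straddle the bar at (255,315). Descending.

Emit:
{"api": "apply_moves", "payload": {"commands": [[[0,0,0.25,0,0,0,1],[0,0,0.4,0,0,0,1],[0,0,0.4,0,0,0,1],[0,0,0.4,0,0,0,1]]]}}

```text
t: 1.95
position: [0.4966, 0.2185, 0.1489]
orientation: [2.229, 1.808, 0.725]
ft_force: [-0.3, -0.9, -0.4]
finger_gap: 0.999
finger_force: 0.0
```

```bash
python3 -c "
from h import *
p,Q=bar_pose(.01,.026); print(delta(p,Q)); st()"
```

```text
[-0.054  0.01   0.098 -0.002 -0.009  0.013]
{'t': 1.95, 'q': [-0.389, 0.192, -0.187, 2.29, 0.816, 0.212, -1.535], 'position': [0.497, 0.219, 0.149], 'orientation': [2.229, 1.808, 0.725], 'ft_force': [-0.298, -0.896, -0.45], 'ft_torque': [-0.197, 0.484, 0.03], 'finger_gap': 0.999}
```

Emit:
{"api": "apply_moves", "payload": {"commands": [[[0,0,-0.25,0,0,0,1],[0,0,-0.5,0,0,-0.15,1],[0,0,-0.5,0,0,-0.3,1],[0,0,-0.5,0,0,-0.44,1],[0,0,-0.5,0,0,-0.58,1]]]}}

```text
t: 2.45
position: [0.4492, 0.2017, 0.2382]
orientation: [1.656, 2.223, 0.619]
ft_force: [0.1, 0.8, -0.6]
finger_gap: 1.003
finger_force: 0.0
```

Emit:
{"api": "apply_moves", "payload": {"commands": [[[0,0,0,0,0,-0.15,1],[0,0,0,0,0,-0.3,1],[0,0,0,0,0,-0.45,1],[0,0,0,0,0,-0.6,1],[0,0,0,0,0,-0.75,1]]]}}

```text
t: 2.95
position: [0.4489, 0.2018, 0.2366]
orientation: [0.701, 2.58, 0.401]
ft_force: [0.1, -0.7, -0.1]
finger_gap: 1.002
finger_force: 0.0
```

Emit:
{"api": "apply_moves", "payload": {"commands": [[[0,0,0,0,0,-0.15,1],[0,0,0,0,0,-0.3,1],[0,0,0,0,0,-0.45,1],[0,0,0,0,0,-0.6,1],[0,0,0,0,0,-0.75,1]]]}}

```text
t: 3.45
position: [0.4489, 0.2017, 0.2366]
orientation: [-0.287, 2.605, 0.15]
ft_force: [-0.8, -0.3, 0.5]
finger_gap: 0.999
finger_force: 0.0
```

Emit:
{"api": "apply_moves", "payload": {"commands": [[[0,0,0,0,0,-0.15,1],[0,0,0,0,0,-0.3,1],[0,0,0,0,0,-0.45,1],[0,0,0,0,0,-0.6,1],[0,0,0,0,0,-0.75,1]]]}}

```text
t: 3.95
position: [0.4489, 0.2018, 0.2365]
orientation: [-1.22, 2.316, -0.115]
ft_force: [0.5, -0.3, 0.3]
finger_gap: 1.0
finger_force: 0.0
```

```bash
python3 -c "
from h import *
import math
p,Q=bar_pose(.01+math.pi,.126); print(delta(p,Q)); st()"
```

```text
[ 0.042 -0.024  0.104  0.002  0.009 -0.362]
{'t': 3.95, 'q': [-0.3, -0.039, -0.281, 2.281, 0.31, 0.402, 1.702], 'position': [0.449, 0.202, 0.237], 'orientation': [-1.22, 2.316, -0.115], 'ft_force': [0.507, -0.304, 0.309], 'ft_torque': [-0.132, 0.452, -0.051], 'finger_gap': 1.0}
```

Emit:
{"api": "apply_moves", "payload": {"commands": [[[0.042,-0.024,0.104,0,0.01,-0.14,1],[0.042,-0.024,0.104,0,0.01,-0.28,1],[0.042,-0.024,0.104,0,0.01,-0.362,1],[0.042,-0.024,0.104,0,0.01,-0.362,1],[0.042,-0.024,0.104,0,0.01,-0.362,1]]]}}

```text
t: 4.45
position: [0.4586, 0.1948, 0.2163]
orientation: [-1.639, 2.074, -0.25]
ft_force: [-0.1, 0.2, -0.6]
finger_gap: 0.999
finger_force: 0.0
```

Emit:
{"api": "apply_moves", "payload": {"commands": [[[0,0,0.2,0,0,0,1],[0,0,0.4,0,0,0,1],[0,0,0.4,0,0,0,1],[0,0,0.4,0,0,0,1],[0,0,0.4,0,0,0,1]]]}}

```text
t: 4.95
position: [0.4967, 0.2058, 0.1467]
orientation: [-1.638, 2.075, -0.251]
ft_force: [0.1, 0.3, 0.0]
finger_gap: 1.002
finger_force: 0.0
```

```bash
python3 -c "
from h import *
import math
p,Q=bar_pose(.01+math.pi,.026); print(delta(p,Q)); st()"
```

```text
[-0.01   0.001  0.099  0.002 -0.003 -0.01 ]
{'t': 4.95, 'q': [-0.338, 0.192, -0.221, 2.296, 0.831, 0.218, 1.587], 'position': [0.497, 0.206, 0.147], 'orientation': [-1.638, 2.075, -0.251], 'ft_force': [0.073, 0.254, 0.022], 'ft_torque': [-0.122, 0.483, 0.012], 'finger_gap': 1.002}
```

Emit:
{"api": "apply_moves", "payload": {"commands": [[[-0.01,0,0.08,0,0,0,1],[-0.01,0,0.08,0,0,0,0.2],[-0.01,0,0.08,0,0,0,-1],[-0.01,0,0.08,0,0,0,-1],[-0.01,0,0.08,0,0,0,-1]]]}}

```text
t: 5.45
position: [0.5045, 0.2095, 0.1336]
orientation: [-1.638, 2.075, -0.252]
ft_force: [-0.7, -0.6, -0.5]
finger_gap: 0.331
finger_force: 0.0
```

Emit:
{"api": "apply_moves", "payload": {"commands": [[[0,0,0,0,0,0,-1],[0,0,0,0,0,0,-1],[0,0,0,0,0,0,-1],[0,0,0,0,0,0,-1],[0,0,0,0,0,0,-1]]]}}

```text
t: 5.95
position: [0.505, 0.2093, 0.1339]
orientation: [-1.637, 2.075, -0.253]
ft_force: [-2.5, -1.9, 6.0]
finger_gap: 0.224
finger_force: 58.7
```

```bash
python3 -c "
from h import *
import math
p,Q=bar_pose(.01+math.pi,.03); print(delta(p,Q)); st()"
```

```text
[-0.003  0.005  0.001  0.    -0.003 -0.01 ]
{'t': 5.95, 'q': [-0.287, 0.234, -0.279, 2.287, 1.009, 0.217, 1.414], 'position': [0.505, 0.209, 0.134], 'orientation': [-1.637, 2.075, -0.253], 'ft_force': [-2.54, -1.872, 6.003], 'ft_torque': [-0.295, 0.509, -0.081], 'finger_gap': 0.224}
```

Emit:
{"api": "apply_moves", "payload": {"commands": [[[0,0,0,0,0,0.08,-1],[0,0,0,0,0,0.16,-1],[0,0,0,0,0,0.24,-1],[0,0,0,0,0,0.32,-1],[0,0,0,0,0,0.4,-1]]]}}

```text
t: 6.45
position: [0.5046, 0.2096, 0.1338]
orientation: [-1.159, 2.355, -0.108]
ft_force: [-3.6, -2.5, 6.5]
finger_gap: 0.224
finger_force: 58.7
```

```bash
python3 -c "
from h import *
import math
p,Q=bar_pose(math.pi,.03); print(delta(p,Q)); st()"
```

```text
[-0.001  0.004  0.001 -0.    -0.003 -0.422]
{'t': 6.45, 'q': [-0.292, 0.234, -0.274, 2.288, 1.006, 0.216, 0.995], 'position': [0.505, 0.21, 0.134], 'orientation': [-1.159, 2.355, -0.108], 'ft_force': [-3.609, -2.471, 6.466], 'ft_torque': [-0.188, 0.711, 0.06], 'finger_gap': 0.224}
```

Emit:
{"api": "apply_moves", "payload": {"commands": [[[0,0,0,0,0,0.08,-1],[0,0,0,0,0,0.16,-1],[0,0,0,0,0,0.24,-1],[0,0,0,0,0,0.32,-1],[0,0,0,0,0,0.4,-1]]]}}

```text
t: 6.95
position: [0.5045, 0.2099, 0.1338]
orientation: [-0.643, 2.541, 0.039]
ft_force: [-3.7, -1.2, 6.0]
finger_gap: 0.226
finger_force: 58.7
```

Emit:
{"api": "apply_moves", "payload": {"commands": [[[0,0,0,0,0,0.08,-1],[0,0,0,0,0,0.16,-1],[0,0,0,0,0,0.24,-1],[0,0,0,0,0,0.34,-1],[0,0,0,0,0,0.34,-1]]]}}

```text
t: 7.45
position: [0.5044, 0.2102, 0.1338]
orientation: [-0.186, 2.623, 0.163]
ft_force: [-3.8, -1.0, 5.8]
finger_gap: 0.222
finger_force: 58.7
```

```bash
python3 -c "
from h import *
import math
p,Q=bar_pose(math.pi,.03); print(delta(p,Q)); st()
p,d=grab_frame('side'); cv2.imwrite('pics/side2.png',cv2.resize(p[130:260,210:350],None,fx=4,fy=4,interpolation=cv2.INTER_CUBIC))"
```

```text
[ 1.00e-03 -0.00e+00  1.00e-03 -0.00e+00 -2.00e-03 -1.16e+00]
{'t': 7.45, 'q': [-0.297, 0.233, -0.269, 2.288, 1.003, 0.213, 0.224], 'position': [0.504, 0.21, 0.134], 'orientation': [-0.186, 2.623, 0.163], 'ft_force': [-3.846, -0.977, 5.786], 'ft_torque': [0.042, 0.755, 0.206], 'finger_gap': 0.222}
```

View pics/side2.png

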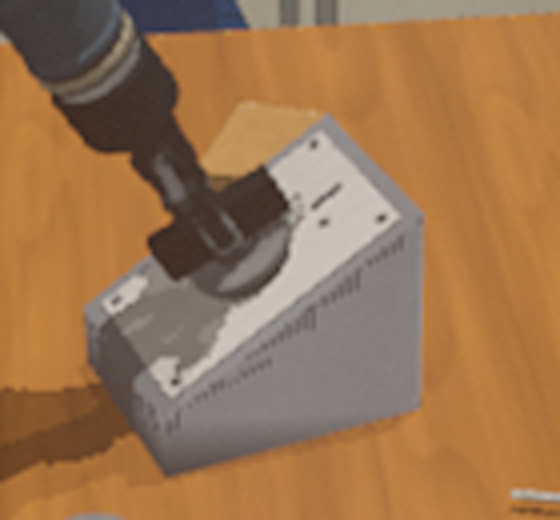

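The bar has turned nearly up-slope. The nose's light tip is visible at about (296,205), just by the near end of the long rib (313,208)–(342,185). I'll check this against predicted pixels.

```bash
python3 -c "
from h import *
B=boxR(BX[2])
for a in (.35,.7,.875,1.05,1.225):
    g=np.radians(60.16)-a
    for h in (.008,.014):
        P=[np.array([BX[0],BX[1],.1075])+B@[q*np.cos(g),q*np.sin(g),h] for q in(.046,.056)]
        print(a,h,(((proj('side',P)-[210,130])+.5)*4-.5).round(0).tolist())
P=[np.array([BX[0],BX[1],.1075])+B@[q,0,0] for q in(.06,.085)]
print('upslope',(((proj('side',P)-[210,130])+.5)*4-.5).round(0).tolist())
st()"
```

```text
0.35 0.008 [[261.0, 206.0], [265.0, 196.0]]
0.35 0.014 [[257.0, 201.0], [261.0, 190.0]]
0.7 0.008 [[277.0, 208.0], [285.0, 198.0]]
0.7 0.014 [[273.0, 203.0], [281.0, 193.0]]
0.875 0.008 [[283.0, 212.0], [293.0, 202.0]]
0.875 0.014 [[280.0, 206.0], [289.0, 197.0]]
1.05 0.008 [[289.0, 216.0], [300.0, 208.0]]
1.05 0.014 [[285.0, 211.0], [296.0, 202.0]]
1.225 0.008 [[293.0, 222.0], [304.0, 215.0]]
1.225 0.014 [[289.0, 217.0], [300.0, 209.0]]
upslope [[309.0, 211.0], [337.0, 190.0]]
{'t': 7.5, 'q': [-0.297, 0.233, -0.269, 2.288, 1.003, 0.213, 0.226], 'position': [0.504, 0.21, 0.134], 'orientation': [-0.188, 2.623, 0.162], 'ft_force': [-2.935, -1.137, 5.36], 'ft_torque': [0.061, 0.781, 0.121], 'finger_gap': 0.222}
```

Consistent with off at 1.05. I'll release and back off, then confirm from the top.

Emit:
{"api": "apply_moves", "payload": {"commands": [[[0,0,0,0,0,0,0.2],[0,0,0,0,0,0,0.2],[0,0,-0.1,0,0,0,0.2],[0,0,-0.35,0,0,0,0.2],[0,0,-0.6,0,0,0,0.2]]]}}

```text
t: 8.0
position: [0.4623, 0.1939, 0.2129]
orientation: [-0.183, 2.625, 0.157]
ft_force: [0.4, -1.4, 1.0]
finger_gap: 0.6
finger_force: 0.0
```

```bash
python3 -c "
from h import *
p,d=grab_frame('top'); st()
cv2.imwrite('pics/top2.png',cv2.resize(p[195:310,180:300],None,fx=5,fy=5,interpolation=cv2.INTER_CUBIC))
B=boxR(BX[2])
for a in (.7,1.05,1.4):
    g=np.radians(60.16)-a
    P=[np.array([BX[0],BX[1],.1075])+B@[q*np.cos(g),q*np.sin(g),.01] for q in(.046,.056)]
    print(a,(((proj('top',P)-[180,195])+.5)*5-.5).round(0).tolist())
# carousel plan
p0=carpose(0,.091); print(p0)
"
```

```text
{'t': 8.05, 'q': [-0.006, 0.023, -0.556, 2.276, 0.413, 0.362, 0.8], 'position': [0.462, 0.195, 0.218], 'orientation': [-0.182, 2.617, 0.159], 'ft_force': [-1.399, -0.255, 2.417], 'ft_torque': [-0.18, 0.46, -0.015], 'finger_gap': 0.597}
0.7 [[228.0, 238.0], [216.0, 225.0]]
1.05 [[254.0, 224.0], [248.0, 208.0]]
1.4 [[284.0, 220.0], [284.0, 203.0]]
[ 0.46975875 -0.14993681  0.091     ]
```

View pics/top2.png

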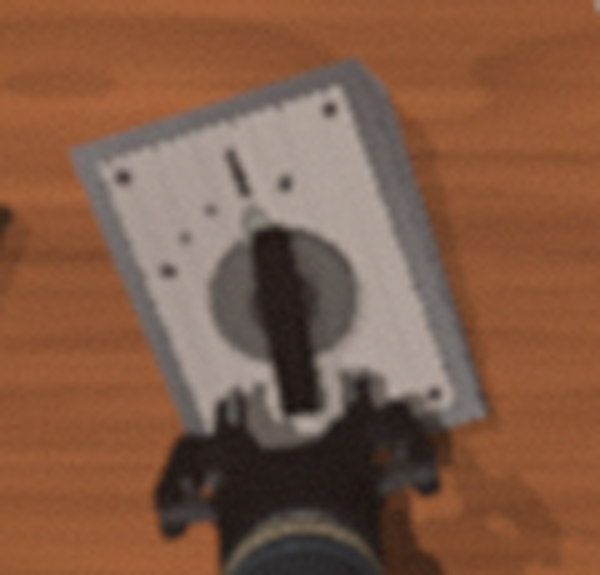

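The nose at (255,215) is at the foot of the long rib, so the dial is off. Next is the carousel post.

```bash
cat >> h.py <<'E'
def down(az):
    a=np.radians(az); x=np.array([np.cos(a),np.sin(a),0]); z=np.array([0,0,-1.]); return np.c_[x,np.cross(z,x),z]
E
python3 -c "
from h import *
p=carpose(0,.21); s=r.get_state(); p0=s['position']
R0=R.from_rotvec(s['orientation']); d=(R0.inv()*R.from_matrix(down(80))).as_rotvec()
for f in(.5,1): print(np.r_[R0.inv().apply((p-p0)*f)/.2, d*f/np.radians(60)].round(3))"
```

```text
[ 0.08  -0.852 -0.1    0.26   0.133  0.876]
[ 0.16  -1.705 -0.201  0.521  0.266  1.752]
```

Emit:
{"api": "apply_moves", "payload": {"commands": [[[0.03,-0.2,-0.1,0.04,0.02,0.13,1],[0.04,-0.4,-0.1,0.08,0.04,0.26,1],[0.05,-0.6,-0.1,0.12,0.06,0.39,1],[0.06,-0.8,-0.1,0.16,0.08,0.52,1],[0.08,-0.95,-0.1,0.2,0.1,0.65,1]]]}}

```text
t: 8.55
position: [0.4699, -0.0002, 0.2076]
orientation: [0.808, 2.672, 0.099]
ft_force: [0.5, 0.0, -0.6]
finger_gap: 0.999
finger_force: 0.0
```

```bash
python3 -c "
from h import *
print(delta(carpose(0,.21),down(80)));st()"
```

```text
[-0.414 -0.624  0.013  0.315  0.172  1.093]
{'t': 8.55, 'q': [0.211, 0.021, -0.355, 2.241, 0.174, 0.541, 0.707], 'position': [0.47, -0.0, 0.208], 'orientation': [0.808, 2.672, 0.099], 'ft_force': [0.538, 0.021, -0.586], 'ft_torque': [0.049, 0.327, 0.012], 'finger_gap': 0.999}
```

Emit:
{"api": "apply_moves", "payload": {"commands": [[[-0.1,-0.16,0,0.04,0.02,0.13,1],[-0.2,-0.32,0,0.08,0.04,0.26,1],[-0.3,-0.47,0,0.12,0.06,0.39,1],[-0.4,-0.6,0,0.16,0.08,0.52,1],[-0.4,-0.61,0,0.2,0.1,0.65,1]]]}}

```text
t: 9.05
position: [0.4691, -0.1483, 0.2123]
orientation: [1.797, 2.395, 0.023]
ft_force: [0.1, -0.3, 0.2]
finger_gap: 0.999
finger_force: 0.0
```

Emit:
{"api": "apply_moves", "payload": {"commands": [[[0,0,0,0.04,0.02,0.13,1],[0,0,0,0.08,0.05,0.26,1],[0,0,0,0.115,0.07,0.39,1],[0,0,0,0.115,0.07,0.43,1],[0,0,0,0.115,0.07,0.43,1]]]}}

```text
t: 9.55
position: [0.4693, -0.1438, 0.2117]
orientation: [2.38, 2.036, -0.006]
ft_force: [-0.2, 0.2, 0.7]
finger_gap: 1.001
finger_force: 0.0
```

```bash
python3 -c "
from h import *
print(delta(carpose(0,.21),down(80)));st()
p,d=grab_frame('top')
P=cloud('top',d); q0=carpose(0,0)
q=P[(P[...,2]>.10)&(P[...,2]<.14)&(np.hypot(P[...,0]-q0[0],P[...,1]-q0[1])<.03)]; print(len(q))"
```

```text
[-0.03   0.007  0.009  0.005  0.009  0.018]
{'t': 9.55, 'q': [0.313, 0.191, -0.123, 1.981, 0.039, 0.965, 0.015], 'position': [0.469, -0.144, 0.212], 'orientation': [2.38, 2.036, -0.006], 'ft_force': [-0.201, 0.244, 0.669], 'ft_torque': [0.013, 0.033, -0.002], 'finger_gap': 1.001}
0
```

Emit:
{"api": "apply_moves", "payload": {"commands": [[[-0.03,0.007,0.2,0.005,0.009,0.018,1],[-0.03,0.007,0.4,0.005,0.009,0.018,1],[-0.03,0.007,0.59,0.005,0.009,0.018,1],[-0.03,0.007,0.59,0.005,0.009,0.018,1],[-0.03,0.007,0.59,0.005,0.009,0.018,1]]]}}

```text
t: 10.1
position: [0.4703, -0.1506, 0.0946]
orientation: [-2.405, -2.021, -0.001]
ft_force: [0.1, -0.3, 0.7]
finger_gap: 0.999
finger_force: 0.0
```

Emit:
{"api": "apply_moves", "payload": {"commands": [[[0,0,0,0,0,0,0],[0,0,0,0,0,0,-1],[0,0,0,0,0,0,-1],[0,0,0,0,0,0,-1],[0,0,0,0,0,0,-1]]]}}

```text
t: 10.6
position: [0.4707, -0.1507, 0.0953]
orientation: [2.406, 2.02, 0.003]
ft_force: [-0.9, 0.4, 6.6]
finger_gap: 0.267
finger_force: 58.7
```

```bash
python3 -c "
from h import *
print(delta(carpose(0,.093),down(80)));st()"
```

```text
[ 0.003 -0.005  0.012  0.002 -0.001  0.   ]
{'t': 10.6, 'q': [0.316, 0.355, -0.11, 2.084, 0.058, 0.704, -0.006], 'position': [0.471, -0.151, 0.095], 'orientation': [2.406, 2.02, 0.003], 'ft_force': [-0.921, 0.393, 6.59], 'ft_torque': [0.137, 0.331, -0.07], 'finger_gap': 0.267}
```

```bash
python3 -c "
from h import *
A=np.array([.526,-.2265]);s=r.get_state();p0=s['position'];R0=R.from_rotvec(s['orientation'])
for t in(6,12,18,24,30):
    Q=R.from_euler('z',t,degrees=True); d=p0-[*A,p0[2]]
    print(np.r_[R0.inv().apply(Q.apply(d)-d)/.2,(R0.inv()*Q*R0).as_rotvec()/np.radians(60)].round(3))"
```

```text
[-0.037 -0.032 -0.     0.     0.    -0.1  ]
[-0.077 -0.06  -0.     0.     0.    -0.2  ]
[-0.12  -0.084 -0.     0.     0.001 -0.3  ]
[-0.166 -0.103 -0.     0.     0.001 -0.4  ]
[-0.213 -0.117 -0.     0.     0.001 -0.5  ]
```

Emit:
{"api": "apply_moves", "payload": {"commands": [[[-0.037,-0.032,0,0,0,-0.1,-1],[-0.077,-0.06,0,0,0,-0.2,-1],[-0.12,-0.084,0,0,0,-0.3,-1],[-0.166,-0.103,0,0,0,-0.4,-1],[-0.213,-0.117,0,0,0,-0.5,-1]]]}}

```text
t: 11.1
position: [0.4399, -0.1882, 0.0953]
orientation: [1.799, 2.576, 0.004]
ft_force: [-0.7, 1.7, 6.6]
finger_gap: 0.26
finger_force: 60.0
```

Emit:
{"api": "apply_moves", "payload": {"commands": [[[-0.037,-0.032,0,0,0,-0.1,-1],[-0.077,-0.06,0,0,0,-0.2,-1],[-0.12,-0.084,0,0,0,-0.3,-1],[-0.166,-0.103,0,0,0,-0.4,-1],[-0.213,-0.117,0,0,0,-0.5,-1]]]}}

```text
t: 11.6
position: [0.4317, -0.2389, 0.0953]
orientation: [1.07, 2.953, -0.003]
ft_force: [-3.1, -2.5, 5.9]
finger_gap: 0.266
finger_force: 59.9
```

```bash
python3 -c "
from h import *
print(delta(carpose(np.pi/3,.095),down(140)));st()"
```

```text
[ 0.007  0.007  0.001 -0.001  0.001  0.003]
{'t': 11.6, 'q': [0.685, 0.372, -0.323, 2.075, 0.178, 0.719, 1.123], 'position': [0.432, -0.239, 0.095], 'orientation': [1.07, 2.953, -0.003], 'ft_force': [-3.145, -2.47, 5.948], 'ft_torque': [-0.64, 0.567, -0.065], 'finger_gap': 0.266}
```

Smooth, with low forces. Last 30 degrees, then release.

Emit:
{"api": "apply_moves", "payload": {"commands": [[[-0.037,-0.032,0,0,0,-0.1,-1],[-0.077,-0.06,0,0,0,-0.2,-1],[-0.12,-0.084,0,0,0,-0.3,-1],[-0.166,-0.103,0,0,0,-0.4,-1],[-0.213,-0.117,0,0,0,-0.5,-1]]]}}

```text
t: 12.1
position: [0.4493, -0.2849, 0.0953]
orientation: [0.271, 3.13, -0.004]
ft_force: [-2.9, -2.4, 6.7]
finger_gap: 0.26
finger_force: 60.0
```

Emit:
{"api": "apply_moves", "payload": {"commands": [[[0,0,0,0,0,0,-1],[0,0,0,0,0,0,0.5],[0,0,0,0,0,0,0.5],[0,0,0,0,0,0,0.5]]]}}

```text
t: 12.5
position: [0.4502, -0.2814, 0.0941]
orientation: [0.272, 3.129, 0.002]
ft_force: [0.2, 0.0, 1.1]
finger_gap: 0.745
finger_force: 0.0
```

Emit:
{"api": "apply_moves", "payload": {"commands": [[[0,0,-0.2,0,0,0,0.5],[0,0,-0.4,0,0,0,0.5],[0,0,-0.6,0,0,0,0.5],[0,0,-0.6,0,0,0,0.5]]]}}

```text
t: 12.9
position: [0.4535, -0.2828, 0.2197]
orientation: [0.271, 3.119, -0.007]
ft_force: [0.5, -0.5, -0.2]
finger_gap: 0.75
finger_force: 0.0
```

```bash
python3 -c "
from h import *
st()
p,d=grab_frame('side'); cv2.imwrite('pics/side3.png',cv2.resize(p[130:430,200:440],None,fx=2.5,fy=2,interpolation=cv2.INTER_CUBIC))
P=cloud('side',d); A=np.array([.526,-.2265]); 
q=P[(P[...,2]>.10)&(P[...,2]<.126)&(abs(np.hypot(P[...,0]-A[0],P[...,1]-A[1])-.095)<.03)]
m=np.median(q,0); print(len(q),m,np.degrees(np.arctan2(m[1]-A[1],m[0]-A[0])))"
```

```text
{'t': 12.9, 'q': [0.878, 0.285, -0.482, 1.867, 0.155, 1.015, 1.729], 'position': [0.454, -0.283, 0.22], 'orientation': [0.271, 3.119, -0.007], 'ft_force': [0.537, -0.46, -0.184], 'ft_torque': [-0.016, -0.041, 0.063], 'finger_gap': 0.75}
127 [ 0.4529775  -0.2919659   0.11685815] -138.12323742090726
```

View pics/side3.png

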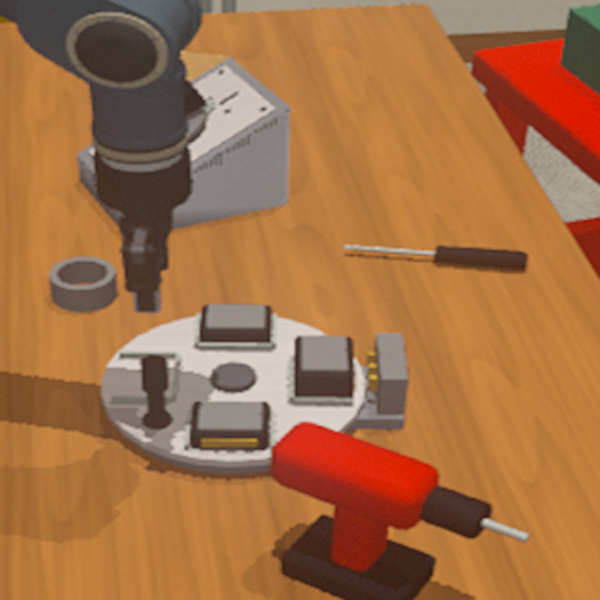

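The post at (155,390) is a quarter turn on, the tall pack at (323,365) faces the contact block, and the tape, drill and screwdriver have not moved. Next I'll measure the bar angle and go back to the switch.

```bash
python3 -c "
from h import *
_,D=grab_frame('top'); P=cloud('top',D); F=face_coords(P,*BX)
k=(D>0)&(np.abs(F[...,0])<.08)&(np.abs(F[...,1])<.06)&(F[...,2]>.052)&(F[...,2]<.07); q=F[k]
d=np.linalg.svd(q[:,:2]-q[:,:2].mean(0))[2][0]; d*=np.sign(d[0])
print(len(q),'bar ang',np.radians(60.16)-np.arctan2(d[1],d[0]))
p,Q=bar_pose(1.215+np.pi,.146); print(p,delta(p,Q)); st()"
```

```text
261 bar ang 1.2136444799763817
[0.44901536 0.19263242 0.23393971] [ 0.416  2.335 -0.096 -0.16  -0.474 -0.294]
{'t': 13.0, 'q': [0.877, 0.289, -0.481, 1.873, 0.155, 1.014, 1.729], 'position': [0.45, -0.282, 0.215], 'orientation': [0.272, 3.128, -0.0], 'ft_force': [0.196, -0.122, 0.125], 'ft_torque': [0.049, 0.05, -0.044], 'finger_gap': 0.747}
```

Emit:
{"api": "apply_moves", "payload": {"commands": [[[0.05,0.2,-0.1,-0.02,-0.05,-0.03,1],[0.1,0.4,-0.1,-0.04,-0.1,-0.06,1],[0.15,0.6,-0.1,-0.06,-0.15,-0.09,1],[0.2,0.8,-0.1,-0.08,-0.2,-0.12,1],[0.2,1.0,-0.1,-0.09,-0.25,-0.15,1]]]}}

```text
t: 13.5
position: [0.4429, -0.0766, 0.2323]
orientation: [0.023, 2.872, 0.105]
ft_force: [0.6, 0.2, 0.2]
finger_gap: 0.997
finger_force: 0.0
```

Emit:
{"api": "apply_moves", "payload": {"commands": [[[0,0.2,0,-0.02,-0.05,-0.03,1],[0,0.4,0,-0.04,-0.1,-0.06,1],[0,0.6,0,-0.05,-0.15,-0.09,1],[0,0.8,0,-0.06,-0.2,-0.12,1],[0,0.95,0,-0.07,-0.22,-0.14,1]]]}}

```text
t: 14.0
position: [0.4438, 0.1134, 0.2462]
orientation: [-0.182, 2.628, 0.166]
ft_force: [0.4, -0.5, -0.2]
finger_gap: 1.0
finger_force: 0.0
```

Emit:
{"api": "apply_moves", "payload": {"commands": [[[0,0,0,0,0,0,1],[0,0,0,0,0,0,1]]]}}

```text
t: 14.2
position: [0.4453, 0.1114, 0.247]
orientation: [-0.179, 2.628, 0.166]
ft_force: [0.2, -0.4, -0.0]
finger_gap: 1.0
finger_force: 0.0
```

```bash
python3 -c "
from h import *
p,Q=bar_pose(1.215+np.pi,.126); print(p,delta(p,Q)); st()"
```

```text
[0.4585475  0.19565538 0.2166192 ] [-0.024  0.391  0.227 -0.    -0.006 -0.006]
{'t': 14.2, 'q': [0.694, -0.138, -0.917, 2.29, -0.335, 0.437, 1.728], 'position': [0.445, 0.111, 0.247], 'orientation': [-0.179, 2.628, 0.166], 'ft_force': [0.206, -0.449, -0.035], 'ft_torque': [-0.172, 0.515, 0.01], 'finger_gap': 1.0}
```

Emit:
{"api": "apply_moves", "payload": {"commands": [[[-0.02,0.2,0,0,-0.006,-0.006,1],[-0.024,0.391,0,0,-0.006,-0.006,1],[-0.024,0.391,0.1,0,-0.006,-0.006,1],[-0.024,0.391,0.227,0,-0.006,-0.006,1],[-0.024,0.391,0.227,0,-0.006,-0.006,1]]]}}

```text
t: 14.7
position: [0.4541, 0.1879, 0.2229]
orientation: [-0.177, 2.632, 0.152]
ft_force: [0.7, -1.6, 0.1]
finger_gap: 0.998
finger_force: 0.0
```

Emit:
{"api": "apply_moves", "payload": {"commands": [[[0,0,0.2,0,0,0,1],[0,0,0.3,0,0,0,1],[0,0,0.3,0,0,0,1]]]}}

```text
t: 15.0
position: [0.4815, 0.1978, 0.1678]
orientation: [-0.182, 2.637, 0.153]
ft_force: [-0.8, -0.5, 0.7]
finger_gap: 1.0
finger_force: 0.0
```

```bash
python3 -c "
from h import *
p,Q=bar_pose(1.215+np.pi,.03); print(p,delta(p,Q)); st()"
```

```text
[0.50430179 0.21016557 0.13348076] [-0.023  0.03   0.212 -0.008 -0.014 -0.003]
{'t': 15.0, 'q': [0.37, 0.242, -1.004, 2.269, 0.989, 0.404, 0.277], 'position': [0.481, 0.198, 0.168], 'orientation': [-0.182, 2.637, 0.153], 'ft_force': [-0.775, -0.526, 0.688], 'ft_torque': [-0.12, 0.525, -0.003], 'finger_gap': 1.0}
```

Emit:
{"api": "apply_moves", "payload": {"commands": [[[0,0,0.1,0,0,0,1],[0,0,0.18,0,0,0,1],[0,0,0.18,0,0,0,1],[0,0,0.18,0,0,0,1]]]}}

```text
t: 15.4
position: [0.498, 0.2038, 0.1394]
orientation: [-0.183, 2.633, 0.154]
ft_force: [-0.2, 0.6, -0.5]
finger_gap: 0.997
finger_force: 0.0
```

```bash
python3 -c "
from h import *
p,Q=bar_pose(1.215+np.pi,.03); print(p,delta(p,Q)); st()"
```

```text
[0.50430179 0.21016557 0.13348076] [-0.016  0.024  0.045 -0.008 -0.011 -0.001]
{'t': 15.4, 'q': [0.245, 0.315, -0.888, 2.268, 1.2, 0.397, 0.08], 'position': [0.498, 0.204, 0.139], 'orientation': [-0.183, 2.633, 0.154], 'ft_force': [-0.231, 0.587, -0.471], 'ft_torque': [-0.148, 0.471, 0.001], 'finger_gap': 0.997}
```

Emit:
{"api": "apply_moves", "payload": {"commands": [[[-0.016,0.024,0.045,-0.008,-0.011,0,1],[-0.016,0.024,0.045,-0.008,-0.011,0,1],[-0.016,0.024,0.045,-0.008,-0.011,0,0.2],[-0.016,0.024,0.045,-0.008,-0.011,0,-1],[-0.016,0.024,0.045,-0.008,-0.011,0,-1]]]}}

```text
t: 15.9
position: [0.5047, 0.2105, 0.1349]
orientation: [-0.185, 2.618, 0.165]
ft_force: [0.4, -0.8, 0.4]
finger_gap: 0.512
finger_force: 0.0
```

Emit:
{"api": "apply_moves", "payload": {"commands": [[[0,0,0,0,0,0,-1],[0,0,0,0,0,0,-1],[0,0,0,0,0,0,-1],[0,0,0,0,0,0,-1]]]}}

```text
t: 16.3
position: [0.5047, 0.2102, 0.1347]
orientation: [-0.185, 2.618, 0.164]
ft_force: [-3.9, -4.4, 6.3]
finger_gap: 0.223
finger_force: 58.4
```

```bash
python3 -c "
from h import *
p,Q=bar_pose(np.pi-.2,.03); print(p,delta(p,Q)); st()"
```

```text
[0.50430179 0.21016557 0.13348076] [ 0.005 -0.     0.005 -0.003  0.002 -1.352]
{'t': 16.3, 'q': [0.208, 0.331, -0.856, 2.266, 1.282, 0.389, -0.001], 'position': [0.505, 0.21, 0.135], 'orientation': [-0.185, 2.618, 0.164], 'ft_force': [-3.891, -4.355, 6.283], 'ft_torque': [-0.432, 0.565, -0.189], 'finger_gap': 0.223}
```

Emit:
{"api": "apply_moves", "payload": {"commands": [[[0,0,0,0,0,-0.09,-1],[0,0,0,0,0,-0.18,-1],[0,0,0,0,0,-0.27,-1],[0,0,0,0,0,-0.36,-1],[0,0,0,0,0,-0.45,-1]]]}}

```text
t: 16.8
position: [0.5046, 0.2101, 0.1347]
orientation: [-0.79, 2.493, -0.002]
ft_force: [-4.0, -3.4, 7.2]
finger_gap: 0.224
finger_force: 58.6
```

Emit:
{"api": "apply_moves", "payload": {"commands": [[[0,0,0,0,0,-0.09,-1],[0,0,0,0,0,-0.18,-1],[0,0,0,0,0,-0.27,-1],[0,0,0,0,0,-0.36,-1],[0,0,0,0,0,-0.45,-1]]]}}

```text
t: 17.3
position: [0.5047, 0.21, 0.1347]
orientation: [-1.356, 2.248, -0.168]
ft_force: [-4.1, -4.3, 7.2]
finger_gap: 0.224
finger_force: 58.5
```

Emit:
{"api": "apply_moves", "payload": {"commands": [[[0,0,0,0,0,-0.09,-1],[0,0,0,0,0,-0.18,-1],[0,0,0,0,0,-0.27,-1],[0,0,0,0,0,-0.36,-1],[0,0,0,0,0,-0.44,-1]]]}}

```text
t: 17.8
position: [0.5048, 0.21, 0.1348]
orientation: [-1.854, 1.898, -0.325]
ft_force: [-3.8, -4.9, 8.7]
finger_gap: 0.225
finger_force: 58.5
```

Emit:
{"api": "apply_moves", "payload": {"commands": [[[0,0,0,0,0,0,-1],[0,0,0,0,0,0,-1]]]}}

```text
t: 18.0
position: [0.5048, 0.21, 0.1347]
orientation: [-1.851, 1.901, -0.324]
ft_force: [-3.4, -4.5, 8.5]
finger_gap: 0.227
finger_force: 58.6
```

```bash
python3 -c "
from h import *
p,Q=bar_pose(np.pi-.2,.03); print(p,delta(p,Q)); st()"
```

```text
[0.50430179 0.21016557 0.13348076] [-0.     0.005  0.004 -0.003 -0.001 -0.012]
{'t': 18.0, 'q': [0.319, 0.381, -1.0, 2.261, 1.335, 0.459, 1.371], 'position': [0.505, 0.21, 0.135], 'orientation': [-1.851, 1.901, -0.324], 'ft_force': [-3.415, -4.517, 8.533], 'ft_torque': [-0.518, 0.632, -0.19], 'finger_gap': 0.227}
```

Emit:
{"api": "apply_moves", "payload": {"commands": [[[0,0,0,0,0,0,0.3],[0,0,0,0,0,0,0.3],[0,0,-0.15,0,0,0,0.3],[0,0,-0.4,0,0,0,0.3],[0,0,-0.65,0,0,0,0.3]]]}}

```text
t: 18.5
position: [0.4637, 0.1935, 0.2083]
orientation: [-1.854, 1.908, -0.316]
ft_force: [-0.2, -1.1, -0.1]
finger_gap: 0.649
finger_force: 0.0
```

Emit:
{"api": "apply_moves", "payload": {"commands": [[[0,0,-0.1,0,0,0,0.3],[0,0,-0.2,0,0,0,0.3],[0,0,-0.2,0,0,0,0.3],[0,0,-0.2,0,0,0,0.3]]]}}

```text
t: 18.9
position: [0.446, 0.186, 0.2435]
orientation: [-1.849, 1.911, -0.324]
ft_force: [-0.3, 0.3, -0.3]
finger_gap: 0.648
finger_force: 0.0
```

```bash
python3 -c "
from h import *
p,d=grab_frame('top'); st()
a=cv2.resize(p[195:310,180:300],None,fx=3.3,fy=4,interpolation=cv2.INTER_CUBIC); b=cv2.resize(p[185:300,340:460],None,fx=3.3,fy=4,interpolation=cv2.INTER_CUBIC)
cv2.imwrite('pics/top4.png',np.hstack([a,b]))
B=boxR(BX[2])
for a in (-.2,0,.35):
    g=np.radians(60.16)-a
    P=[np.array([BX[0],BX[1],.1075])+B@[q*np.cos(g),q*np.sin(g),.01] for q in(.046,.056)]
    print(a,((proj('top',P)-[180,195])*[3.3,4]).round(0).tolist())"
```

```text
{'t': 18.95, 'q': [0.783, -0.077, -1.239, 2.248, 0.039, 0.405, 2.603], 'position': [0.446, 0.186, 0.243], 'orientation': [-1.85, 1.911, -0.323], 'ft_force': [-0.218, 0.528, -0.551], 'ft_torque': [-0.152, 0.486, -0.046], 'finger_gap': 0.651}
-0.2 [[129.0, 237.0], [116.0, 237.0]]
0 [[130.0, 225.0], [117.0, 223.0]]
0.35 [[136.0, 205.0], [126.0, 198.0]]
```

View pics/top4.png

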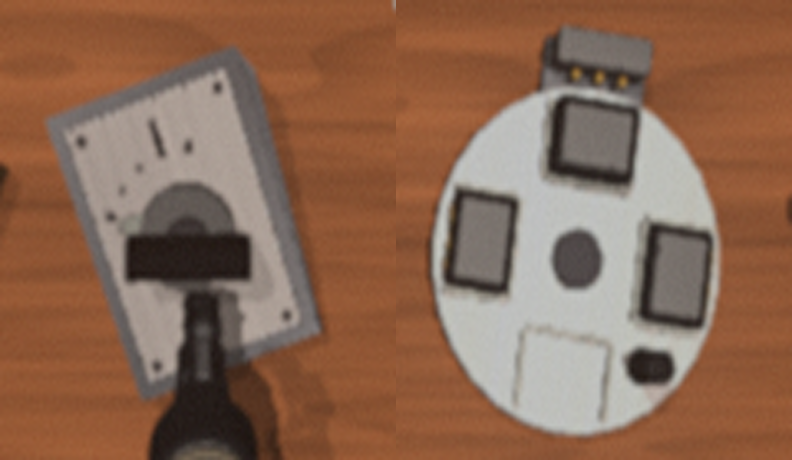

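The nose at (130,223) matches the predicted charge position (0 rad), the tall pack is at the contacts, and the arm is clear. Handing in.

```bash
python3 -c "
from plant import r
print(r.close_job())"
```

```text
the job is handed in; nothing more can be done
None
```

I handed the job in at about 19 s of the 67 s: the switch went to off, the carousel turned a quarter turn so the tall pack is at the contact block, and the switch is back at charge. The last pictures confirm this, but the hand-in returned no verdict.

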